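# Charge the white-metal melting pot

### The arm

A 6-joint arm with a two-finger parallel gripper is mounted at the origin on the work surface; the furniture and walls round the work are solid. World frame = base frame: x ahead of the robot, y to its left, z up, the work surface at z = 0. Lengths are in mm, angles in rad, forces in N, time in s.
With the tool pointing down it reaches from about 275 to 825 mm from the base axis. Payload 5.2 kg.
Tool frame: the origin (TCP) lies at the very end of the fingers, on their centre line; the grasp point (between the pads) lies 19 mm behind it; z points along the fingers, y is the direction in which the jaws open and shut (so a half turn about z gives the same grasp; the last joint's range is limited). The gripper opens to 93 mm and grips with 3 to 60 N. Pads are 15 mm wide; open, the fingers measure 128 mm over their backs; the gripper's body (75 mm by 188 mm) begins 65 mm behind the grasp point.
Start: joints at [-1.442, 0.259, 1.535, -0, 1.348, -0.203], TCP at [179.181, -519.999, 218.653] pointing down, gripper open.
Joint ranges: [-3.14, 3.14], [-0.91, 2.08], [0.19, 2.58], [-1.22, 4.36], [0.22, 2.71], [-3.12, 3.12]. Speed limits (rad/s): [2.57, 2.57, 3.14, 3.14, 3.14, 3.14].

### API

Orientations are given as [roll, pitch, yaw] about the fixed x, y, z axes, in that order (R = Rz(yaw) Ry(pitch) Rx(roll)).
In Python, from bench import robot gives the robot as it stands. The module is installed in compiled form; this text tells all that it offers. Calls block until the motion is done:
- robot.move_ptp(position, orientation): joint-space move of the TCP to a pose.
- robot.move_linear(position, ori=None, speed=150, f_stop=None): straight line of the TCP; ori=None keeps the orientation; speed is the mean speed in mm/s. With f_stop (N) it stops when the force on the tool has changed by that much, and returns True; else False.
- robot.move_j(angles): joint-space move.
- robot.move_gripper(opening): opening from 0.0 (shut) to 1.0 (fully open); the grip force is fixed at half the most; returns when the fingers have stopped.
- robot.sleep(seconds).
- robot.inverse_kinematics(position, orientation): joint angles nearest the present ones, or None.
- robot.get_image(name): name is "scene" or "top" or "wrist"; returns a dict with "img" (480x640x3 uint8, blue, green, red), "fovy" (degrees; the focal length in pixels is half the picture's height over the tangent of half this angle, whatever the lens; pixels are square), "cx", "cy" (the principal point, pixels), "eye" and "orientation" of the camera in the world. Camera axes: x right, y down, z forward; pixel columns grow to the right and rows downward; lengths in mm; the calibration is good to about 2 mm. A picture is of the moment at which its call begins. There is no depth.
A pose or a line that the arm cannot do raises robot.MotionError and nothing moves.
- robot.hand_in(): hands the job in, once; it reports no verdict.
Readings, each from a call of its own:
- robot.current_t(): time.
- robot.current_qpos(): joint angles.
- robot.current_joint_vel(): joint speeds.
- robot.current_joint_efforts(): joint torques, N m.
- robot.current_tcp_pos(): TCP position.
- robot.current_eef_rot(): TCP orientation.
- robot.current_contact_force(): force on the tool from outside, world axes, zero at the start.
- robot.current_ft_torque(): the same for the moment, N m.
- robot.current_gripper_width(): opening from 0.0 (shut) to 1.0 (fully open).
Only numpy, scipy, OpenCV 4.12 (cv2) and the standard library are available. Lean on these libraries where they do the work, as an engineer would, in place of code of your own. Each camera call takes 0.05 s, during which the arm holds its last target.

### The job

Charge the cold melting pot: the reject bushes and ingots are too heavy to lift, so slide every bush along the charging shelf and tip it over the lip into the pot, and push the two ingots onto the dark ribbed preheating plate, into the corner where the two high fences meet: long sides together, one tight against the end fence and the next tight against the first, both with an end tight against the long fence. When the pot is loaded and the ingots are packed, turn the thermostat so that its white pointer stands at the red mark. Leave the flux jar where it is.

Things in the scene. Friction and masses are not known exactly. Their poses are not given: they have to be found in the camera images.
- furnace: Fixed bench furnace. Frame: origin on the table under the middle of the lip, z up, x across the shelf, away from the robot (yaw within 0.15 rad of the world), y along the shelf towards the pot. Charging shelf at y < 0, pot at y 0 to 190 mm, then a grey control box (y 220 to 325, x -120 to 120, top at z = 130 mm). Its entries below give the rest, in mm in this frame.
- lip (a point): Middle of the lip, the flush edge between shelf and pot: (0, 0, 120). The shelf is flat, 120 mm above the table, x -110 to 110, y -460 to 0. A curb 8 mm high runs along its front (inner face x = -110). White metal slides on it with a friction of about 0.4. Axes as the furnace.
- corner (a point): Inner corner of the two fences, at shelf height: (110, -460, 120). The long fence has its inner face at x = 110, the end fence at y = -460; both stand 26 mm above the shelf. A dark ribbed preheating plate, flush with the shelf, lies in this corner. Axes as the furnace.
- pot_floor (a point): Middle of the open pot's floor: (0, 95, 20), 100 mm below the shelf. The pot is x -115 to 115, y 0 to 190 inside; green walls on the three sides away from the lip reach 150 mm above the table (30 above the shelf), 35 mm thick in x, 30 in y. Axes as the furnace.
- bush_0_mid (a point): Flanged bearing bush, silver grey, 1.3 kg (varies by 20 %): a disc 80 mm in diameter, 20 mm thick, flat on the shelf, with a hub 42 mm in diameter and 30 mm high on top (50 mm in all, dark bore). The point is on its axis, 25 mm above its underside; z is its axis. Two to four of the four bushes are present; absent ones read None.
- bush_1_mid (a point): Flanged bearing bush, silver grey, 1.3 kg (varies by 20 %): a disc 80 mm in diameter, 20 mm thick, flat on the shelf, with a hub 42 mm in diameter and 30 mm high on top (50 mm in all, dark bore). The point is on its axis, 25 mm above its underside; z is its axis. Two to four of the four bushes are present; absent ones read None.
- bush_2_mid (a point): Flanged bearing bush, silver grey, 1.3 kg (varies by 20 %): a disc 80 mm in diameter, 20 mm thick, flat on the shelf, with a hub 42 mm in diameter and 30 mm high on top (50 mm in all, dark bore). The point is on its axis, 25 mm above its underside; z is its axis. Two to four of the four bushes are present; absent ones read None.
- bush_3_mid (a point): Flanged bearing bush, silver grey, 1.3 kg (varies by 20 %): a disc 80 mm in diameter, 20 mm thick, flat on the shelf, with a hub 42 mm in diameter and 30 mm high on top (50 mm in all, dark bore). The point is on its axis, 25 mm above its underside; z is its axis. Two to four of the four bushes are present; absent ones read None.
- ingot_0_mid (a point): Ingot, silver grey, 1.6 kg (varies by 20 %): bar 120 mm long (its x), 50 wide (its y), 36 high, full size at its underside, tapering to 108 x 37 at the top. The point is its centre, 18 mm above its underside. Packed, the ingots' centres are at furnace x = 50 and y = -435 (by the end fence) and -385 mm; either ingot may take either place.
- ingot_1_mid (a point): Ingot, silver grey, 1.6 kg (varies by 20 %): bar 120 mm long (its x), 50 wide (its y), 36 high, full size at its underside, tapering to 108 x 37 at the top. The point is its centre, 18 mm above its underside. Packed, the ingots' centres are at furnace x = 50 and y = -435 (by the end fence) and -385 mm; either ingot may take either place.
- thermostat (a joint): Thermostat knob on the control box, upright axis: angle in rad, growing clockwise seen from above, 0 to 4.8. Its white pointer stands 135 degrees minus this angle counter-clockwise (from above) of the furnace's x axis. The red mark on the scale is at 2.70 rad. Stiff enough (0.05 N m) to stay where it is left.
- thermostat_grip (a point): On the knob's axis, at the height to grip: furnace (-55, 273, 157) mm. A bar grip 50 mm long (along the pointer), 14 wide and 26 high, its top 167 mm above the table, on a round skirt 54 mm in diameter whose top is 143 mm above the table. x of this frame points along the white pointer, z up.
- flux_jar: Teal screw jar, 60 mm in diameter, 60 mm high, standing loose on the control box, at about furnace (75, 272) mm. Leave it alone. Origin at the centre of its underside.
There are look-alikes about, which are no part of the job. What is shaped like the part that bears bush_1_mid but purple is not meant.

How it is judged:
By the outcome, as a careful person would: the job done as asked, in the order asked, and still so for the second after the job is handed in, with the robot touching nothing.
Of bush_0, bush_1, bush_2, bush_3 only 2 to 4 are there at a start; the rules pass over those that are not, and their reading is None.
At some moment in a run one of bush_0, bush_1, bush_2, bush_3, ingot_0, ingot_1 may be knocked a few centimetres aside while the robot is not near it.
Once in a run the grip may slacken for a moment while it holds something.
It also fails if it takes over 210 s, if anything falls off the work surface, if the arm or the gripper's body presses on something with over 40 N, if the wrist force passes 120 N, or if a joint passes its speed limit or range.

## Working session

There is one attempt and no reset: what is moved stays moved. The work goes in short steps, each a Python script; the robot and the scene stay as the last script left them, time stands still between calls to the robot, and variables do not carry over. Pictures are saved under pics/ and viewed, and the job is handed in when it is done.

```bash
mkdir -p pics; ls; python3 - <<'E'
from bench import robot
import cv2
for n in ("scene","top","wrist"):
    d=robot.get_image(n); cv2.imwrite(f"pics/{n}0.png",d["img"])
    print(n,d["fovy"],d["cx"],d["cy"],d["eye"],d["orientation"])
print(robot.current_t(),robot.current_qpos(),robot.current_eef_rot(),robot.current_gripper_width())
E
```

```text
pics
scene 54.063383600616056 321.10653819875034 239.37270851833088 [-610.04336331  -43.38221742  778.71988162] [-2.11550792e+00 -4.81260793e-04 -1.54647592e+00]
top 51.74110375569316 325.6994515343017 234.64644351747285 [ 3.62507812e+02 -1.25436193e+00  1.40978033e+03] [-3.03509909 -0.01599184 -1.56028546]
wrist 68.7427221701199 323.2493183540899 239.23315276075706 [ 250.68963065 -495.7699259   383.75685189] [ 2.86904177e+00  1.44434246e-03 -1.23864472e+00]
0.15 [-1.44177689e+00  2.59176218e-01  1.53577046e+00 -1.48186794e-05
  1.34797299e+00 -2.02824434e-01] [-3.14028993e+00 -2.53157652e-04  3.31846985e-01] 0.9971597387496463
```

View pics/scene0.png

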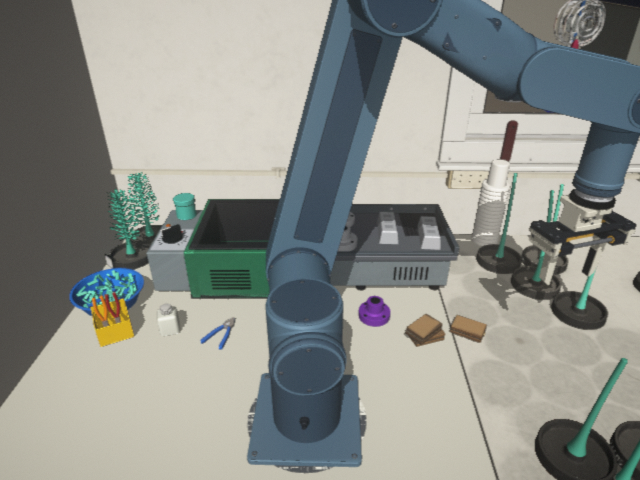

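View pics/top0.png

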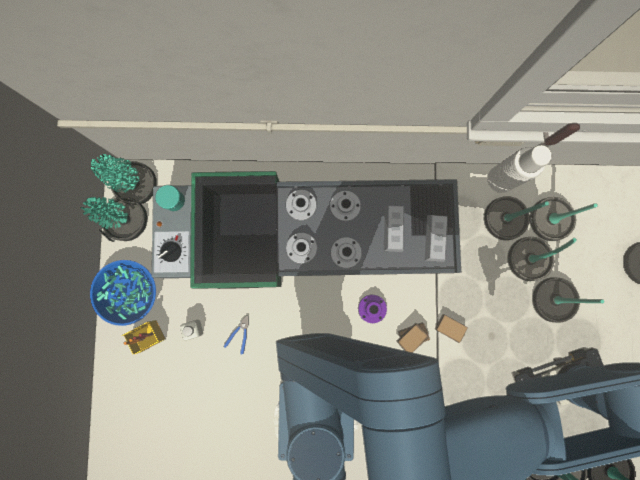

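View pics/wrist0.png

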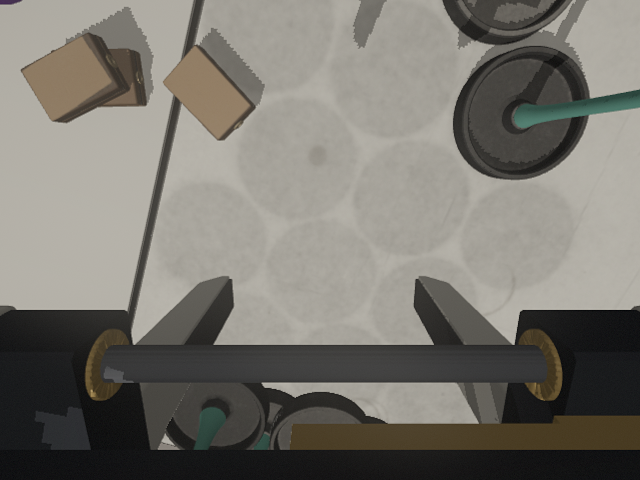

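The top view shows four silver bushes on the shelf, at about (301,204), (346,204), (301,248) and (346,251). It also shows two ingots at (396,228) and (437,240), the pot at (235,230) and the knob at (171,251). The jar is at (168,197), and the purple look-alike bush sits on the table at (372,309). Next I'll look closer.

```bash
cat > h.py <<'E'
import numpy as np, cv2
from scipy.spatial.transform import Rotation as R
def ray(d,u,v):
    f=240/np.tan(np.radians(d["fovy"])/2)
    r=np.array([(u-d["cx"])/f,(v-d["cy"])/f,1.])
    return np.array(d["eye"]),R.from_euler("xyz",d["orientation"]).as_matrix()@r
def onz(d,u,v,z):
    e,r=ray(d,u,v); return e+r*(z-e[2])/r[2]
def proj(d,p):
    f=240/np.tan(np.radians(d["fovy"])/2)
    q=R.from_euler("xyz",d["orientation"]).as_matrix().T@(np.array(p,float)-d["eye"])
    return np.array([d["cx"]+f*q[0]/q[2],d["cy"]+f*q[1]/q[2]])
E
python3 - <<'E'
from bench import robot
import cv2
from h import *
d=robot.get_image("top"); 
c=d["img"][160:300,140:300]; cv2.imwrite("pics/c1.png",cv2.resize(c,None,fx=5,fy=4.28 and 5*0+4.2,interpolation=cv2.INTER_CUBIC) if 0 else cv2.resize(c,(800*1,700))[:600])
c=d["img"][165:290,265:470]; cv2.imwrite("pics/c2.png",cv2.resize(c,None,fx=3.9,fy=3.9,interpolation=cv2.INTER_CUBIC))
c=d["img"][165:290,145:295]; cv2.imwrite("pics/c1.png",cv2.resize(c,None,fx=4.5,fy=4.5,interpolation=cv2.INTER_CUBIC))
for n,(u,v,z) in dict(b0=(301,204,170),b1=(346,204,170),b2=(301,248,170),b3=(346,251,170),i0=(396,228,156),i1=(437,240,156),knob=(171,251,167)).items(): print(n,onz(d,u,v,z).round(1))
E
```

```text
b0 [572.6  43.7 170. ]
b1 [574.1 -70.4 170. ]
b2 [460.8  42.  170. ]
b3 [454.6 -71.1 170. ]
i0 [ 516.  -199.5  156. ]
i1 [ 486.5 -304.4  156. ]
knob [449.7 367.3 167. ]
```

View pics/c2.png

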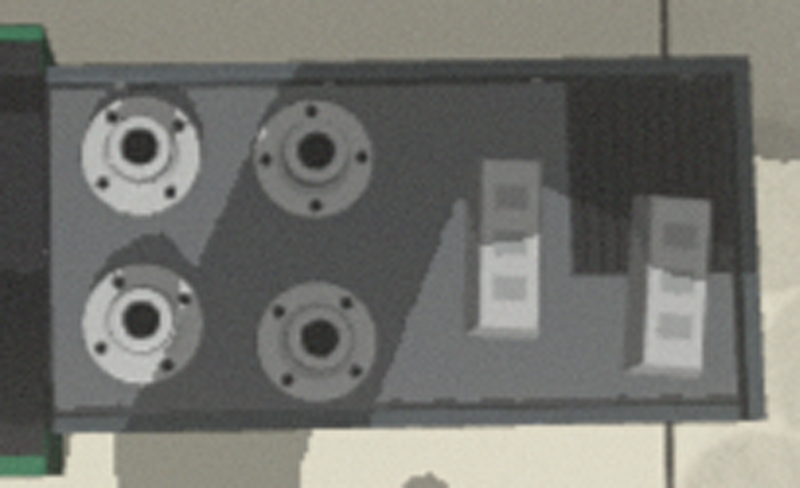

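View pics/c1.png

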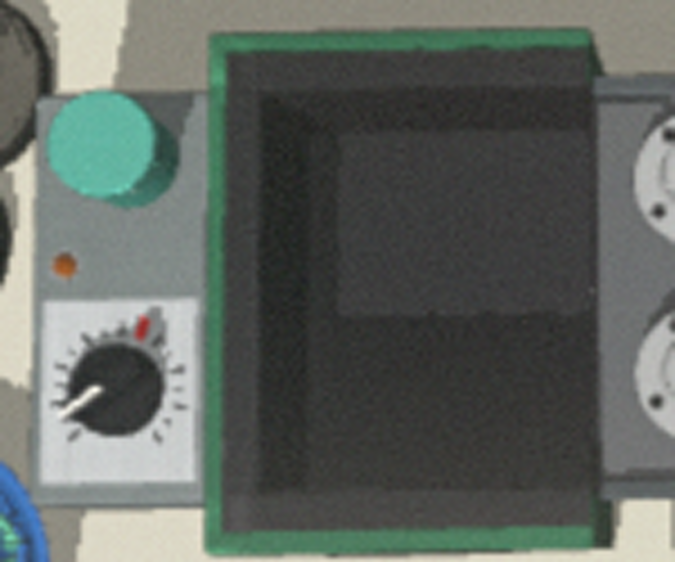

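```bash
python3 - <<'E'
from bench import robot
from h import *
d=robot.get_image("top")
c1=lambda u,v:(145+u/4.5,165+v/4.5)
c2=lambda u,v:(265+u/3.9,165+v/3.9)
P=[(c1(208,35),150,(150,220)),(c1(205,554),150,(-150,220)),(c1(590,30),150,(150,0)),(c1(590,547),150,(-150,0)),
(c1(118,388),150,(-55,273)),(c2(748,58),146,None),(c2(765,418),146,None),(c2(738,85),120,None),(c2(50,240),120,(0,0)),
(c1(40,503),130,(-120,325)),(c1(38,97),130,(120,325))]
A=[];B=[]
for p,z,f in P:
    w=onz(d,*p,z); print(np.round(p,1),z,f,w.round(1))
    if f: A.append(f);B.append(w[:2])
A=np.array(A,float);B=np.array(B)
a=A-A.mean(0);b=B-B.mean(0)
y=np.arctan2((a[:,0]*b[:,1]-a[:,1]*b[:,0]).sum(),(a*b).sum())
M=np.array([[np.cos(y),-np.sin(y)],[np.sin(y),np.cos(y)]]);t=B.mean(0)-M@A.mean(0)
print("yaw",y,"t",t);print((B-(A@M.T+t)).round(1))
E
```

```text
[191.2 172.8] 150 (150, 220) [653.9 329.2 150. ]
[190.6 288.1] 150 (-150, 220) [357.7 319.2 150. ]
[276.1 171.7] 150 (150, 0) [660.  110.2 150. ]
[276.1 286.6] 150 (-150, 0) [363.9 104.  150. ]
[171.2 251.2] 150 (-55, 273) [450.3 371.7 150. ]
[456.8 179.9] 146 None [ 645.8 -360.8  146. ]
[461.2 272.2] 146 None [ 405.5 -367.7  146. ]
[454.2 186.8] 120 None [ 632.8 -361.   120. ]
[277.8 226.5] 120 (0, 0) [520.5 105.3 120. ]
[153.9 276.8] 130 (-120, 325) [385.6 419.  130. ]
[153.4 186.6] 130 (120, 325) [620.4 431.3 130. ]
yaw 0.036148322776544305 t [514.55429447 103.72209533]
[[-2.6  0.2]
 [ 1.   1. ]
 [-4.5  1.1]
 [-0.7  5.7]
 [ 0.6 -2.8]
 [ 5.9  1.6]
 [ 2.7 -5.2]
 [-2.3 -1.6]]
```

```bash
python3 - <<'E'
from bench import robot
from h import *
pi=np.pi
for p in [(480,-50,420),(480,-280,420),(460,30,127),(575,-120,127),(460,330,400),(450,372,146),(590,-300,127),(400,-330,127),(420,-80,420)]:
    for y in [-pi/2,0,pi/2,pi]:
        q=robot.inverse_kinematics(p,[pi,0,y+.036]); print(p,round(y,2),None if q is None else np.round(q,2))
E
```

```text
(480, -50, 420) -1.57 [-0.34  0.08  1.28 -0.    1.79  2.77]
(480, -50, 420) 0 [-0.34  0.08  1.28 -0.    1.79  1.2 ]
(480, -50, 420) 1.57 [-0.34  0.08  1.28  0.    1.79 -0.37]
(480, -50, 420) 3.14 [-0.34  0.08  1.28  0.    1.79 -1.94]
(480, -280, 420) -1.57 [-0.73  0.22  1.11 -0.    1.81  2.38]
(480, -280, 420) 0 [-0.73  0.22  1.11 -0.    1.81  0.81]
(480, -280, 420) 1.57 [-0.73  0.22  1.11  0.    1.81 -0.76]
(480, -280, 420) 3.14 [-0.73  0.22  1.11  0.    1.81 -2.34]
(460, 30, 127) -1.57 [-0.18  0.19  1.87 -0.    1.08  2.93]
(460, 30, 127) 0 [-0.18  0.19  1.87 -0.    1.08  1.36]
(460, 30, 127) 1.57 [-0.18  0.19  1.87  0.    1.08 -0.21]
(460, 30, 127) 3.14 [-0.18  0.19  1.87  0.    1.08 -1.78]
(575, -120, 127) -1.57 [-0.4   0.4   1.57 -0.    1.17  2.71]
(575, -120, 127) 0 [-0.4   0.4   1.57 -0.    1.17  1.14]
(575, -120, 127) 1.57 [-0.4   0.4   1.57  0.    1.17 -0.43]
(575, -120, 127) 3.14 [-0.4   0.4   1.57  0.    1.17 -2.  ]
(460, 330, 400) -1.57 [ 0.43  0.24  1.13  0.    1.77 -2.75]
(460, 330, 400) 0 [ 0.43  0.24  1.13 -0.    1.77  1.96]
(460, 330, 400) 1.57 [ 0.43  0.24  1.13 -0. 
[... 317 characters left out ...]
0, 127) -1.57 [-0.64  0.52  1.37 -0.    1.25  2.47]
(590, -300, 127) 0 [-0.64  0.52  1.37 -0.    1.25  0.9 ]
(590, -300, 127) 1.57 [-0.64  0.52  1.37  0.    1.25 -0.67]
(590, -300, 127) 3.14 [-0.64  0.52  1.37  0.    1.25 -2.25]
(400, -330, 127) -1.57 [-0.91  0.28  1.74 -0.    1.12  2.2 ]
(400, -330, 127) 0 [-0.91  0.28  1.74 -0.    1.12  0.63]
(400, -330, 127) 1.57 [-0.91  0.28  1.74  0.    1.12 -0.94]
(400, -330, 127) 3.14 [-0.91  0.28  1.74  0.    1.12 -2.51]
(420, -80, 420) -1.57 [-0.45 -0.03  1.39 -0.    1.78  2.66]
(420, -80, 420) 0 [-0.45 -0.03  1.39 -0.    1.78  1.08]
(420, -80, 420) 1.57 [-0.45 -0.03  1.39  0.    1.78 -0.49]
(420, -80, 420) 3.14 [-0.45 -0.03  1.39  0.    1.78 -2.06]
```

```bash
cat >> h.py <<'E'
import pickle
def snap(robot,name,tag):
    d=robot.get_image(name); cv2.imwrite(f"pics/{tag}.png",d["img"]); pickle.dump(d,open(f"pics/{tag}.pkl","wb")); return d
def load(tag): return pickle.load(open(f"pics/{tag}.pkl","rb"))
E
python3 - <<'E'
from bench import robot
from h import *
pi=np.pi
for i,p in enumerate([(500,-360,420),(500,-130,420),(480,260,420)]):
    robot.move_ptp(p,[pi,0,pi/2]); d=snap(robot,"wrist",f"w{i}"); print(robot.current_t(),d["eye"],d["orientation"])
E
```

```text
1.8167 [ 500.4824638  -286.53600043  584.93106111] [ 2.86960607e+00  1.69055435e-03 -1.68654806e-03]
2.7833 [501.12005627 -56.66011809 585.60620409] [ 2.86809753e+00  3.62344272e-04 -6.01281947e-04]
4.2833 [481.65407048 333.43329804 585.62210784] [ 2.86823701e+00  2.98341623e-04 -1.10662181e-03]
```

View pics/w0.png

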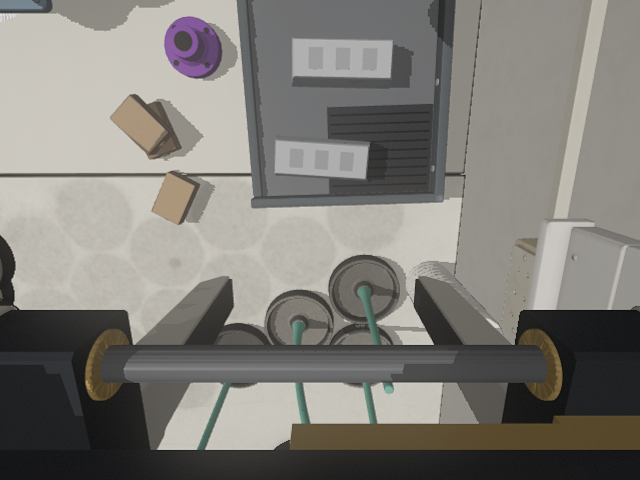

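View pics/w1.png

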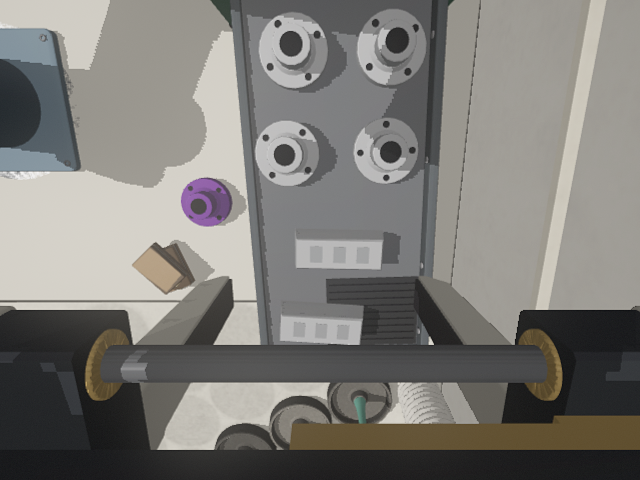

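View pics/w2.png

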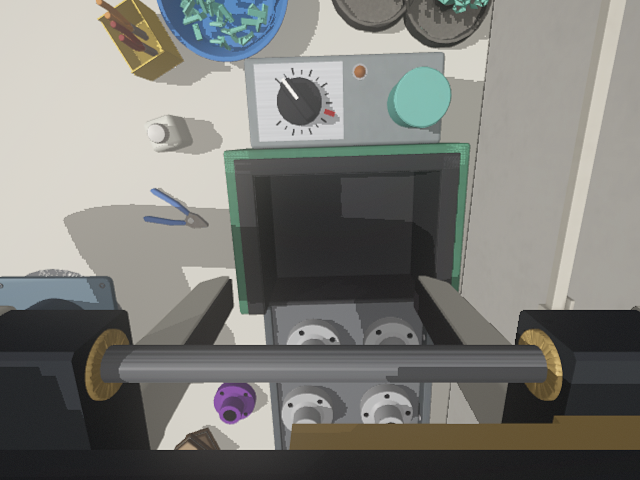

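```bash
python3 - <<'E'
from h import *
def z(tag,x0,y0,x1,y1,s,o):
    im=load(tag)["img"][y0:y1,x0:x1]; cv2.imwrite(f"pics/{o}.png",cv2.resize(im,None,fx=s,fy=s,interpolation=cv2.INTER_CUBIC))
z("w0",230,0,480,215,2.8,"z0"); z("w2",215,40,485,320,2.1,"z2")
d=load("w0"); print(onz(d,475,100,0),onz(d,480,0,0),onz(d,466,172,0))
E
```

```text
[ 735.89266263 -224.88079719    0.        ] [727.61220476 -89.03464482   0.        ] [ 733.76893896 -335.36475598    0.        ]
```

View pics/z0.png

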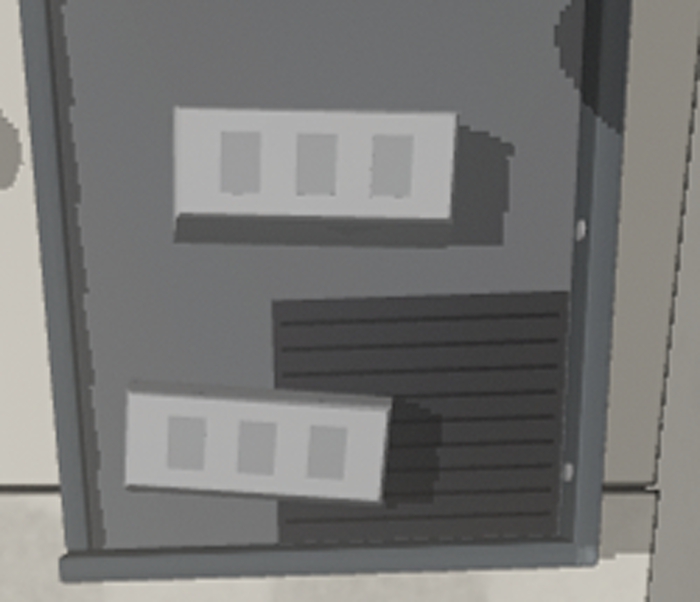

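View pics/z2.png

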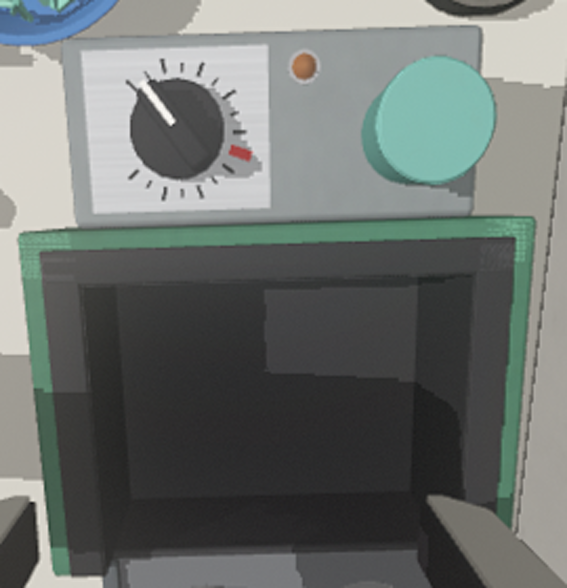

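```bash
python3 - <<'E'
from h import *
d0=load("w0");d2=load("w2")
a=lambda u,v:(230+u/2.8,v/2.8); b=lambda u,v:(215+u/2.1,40+v/2.1)
P=[(d2,b(20,235),150,(-150,220)),(d2,b(534,218),150,(150,220)),(d2,b(53,575),150,(-150,0)),
(d2,b(65,40),130,(-120,325)),(d2,b(482,27),130,(120,325)),(d2,b(177,128),150,(-55,273)),(d0,a(570,540),146,(110,-460)),(d0,a(103,550),146,(-110,-460))]
A=[];B=[]
for d,p,z,f in P:
    w=onz(d,*p,z); print(z,f,w.round(1)); A.append(f);B.append(w[:2])
w=onz(d2,*b(103,558),120);print(w); w=onz(d2,*b(420,550),120);print(w)
A=np.array(A,float);B=np.array(B)
def fit(A,B):
    a=A-A.mean(0);c=B-B.mean(0)
    y=np.arctan2((a[:,0]*c[:,1]-a[:,1]*c[:,0]).sum(),(a*c).sum())
    M=np.array([[np.cos(y),-np.sin(y)],[np.sin(y),np.cos(y)]]);t=B.mean(0)-M@A.mean(0)
    print("yaw",y,"t",t);print((B-(A@M.T+t)).round(1).tolist()); return M,t
M,t=fit(A,B)
for n,p in dict(i_far=[(174,108),(456,114),(452,219),(177,215)],i_end=[(128,392),(391,398),(382,503),(126,486)]).items():
    c=np.array([onz(d0,*a(*q),156)[:2] for q in p]); m=c.mean(0); v=(c[1]-c[0])+(c[2]-c[3]);
    print(n,m,"f",(M.T@(m-t)).round(1),"ang rel",np.arctan2(v[1],v[0])-np.arctan2(M[1,0],M[0,0]),np.linalg.norm(v)/2)
d1=load("w1")
for p in [(291,44),(396,40),(285,154),(390,151)]:
    m=onz(d1,*p,170)[:2]; print(p,m.round(1),"f",(M.T@(m-t)).round(1))
E
```

```text
150 (-150, 220) [362.5 320.7 150. ]
150 (150, 220) [656.5 329.8 150. ]
150 (-150, 0) [367.4 105.2 150. ]
130 (-120, 325) [390.5 426.4 130. ]
130 (120, 325) [624.  432.7 130. ]
150 (-55, 273) [453.7 378.1 150. ]
146 (110, -460) [ 637.7 -348.8  146. ]
146 (-110, -460) [ 428.7 -353.   146. ]
[395.08835096 102.47510764 120.        ]
[614.36739478 108.32643031 120.        ]
yaw 0.032523442734624215 t [517.54377112 106.87240756]
[[2.0, -1.1], [-3.9, -1.8], [-0.2, 3.2], [3.5, -1.4], [-3.0, -2.9], [0.1, 0.1], [-4.7, 0.5], [6.1, 3.4]]
i_far [ 521.19270988 -198.32246895] f [  -6.3 -305.2] ang rel -0.05077443137231465 110.40150293293799
i_end [ 497.9280508  -306.88128417] f [ -33.1 -412.9] ang rel -0.07792095998743809 110.65141828649988
(291, 44) [466.7  42.5] f [-52.9 -62.6]
(396, 40) [578.2  46.3] f [ 58.7 -62.5]
(285, 154) [456.9 -71.3] f [ -66.4 -176.1]
(390, 151) [577.7 -68. ] f [  54.4 -176.7]
```

```bash
cat >> h.py <<'E'
YAW=0.032; T=np.array([517.3,106.9]); C,S=np.cos(YAW),np.sin(YAW); M=np.array([[C,-S],[S,C]])
def W(x,y,z): return np.append(M@np.array([x,y])+T,z)
def F(p): return M.T@(np.array(p)[:2]-T)
def ori(a=np.pi/2): return [np.pi,0,YAW+a]
def pushbush(robot,x,y,yend=28,xend=None,speed=100,op=.43,z=127):
    if xend is None: xend=x
    robot.move_gripper(op)
    o=ori()
    robot.move_ptp(W(x,y-47,200),o)
    if robot.move_linear(W(x,y-47,z),o,speed=120,f_stop=15): print("blocked descending",robot.current_tcp_pos()); robot.move_linear(W(x,y-47,200)); return False
    r=robot.move_linear(W(xend,yend-42,z),o,speed=speed,f_stop=40)
    print("push stop",r,F(robot.current_tcp_pos()),robot.current_contact_force(),robot.current_t())
    robot.move_linear(W(xend,yend-47,220),o,speed=200)
E
python3 - <<'E'
from bench import robot
from h import *
pushbush(robot,58,-62.5)
robot.move_ptp(W(0,-60,420),ori()); snap(robot,"wrist","p1"); snap(robot,"top","p1t"); print(robot.current_t())
E
```

```text
push stop False [ 57.82775037 -14.12619146] [1.37380381 0.41628638 0.07037133] 8.4667
10.0417
```

View pics/p1.png

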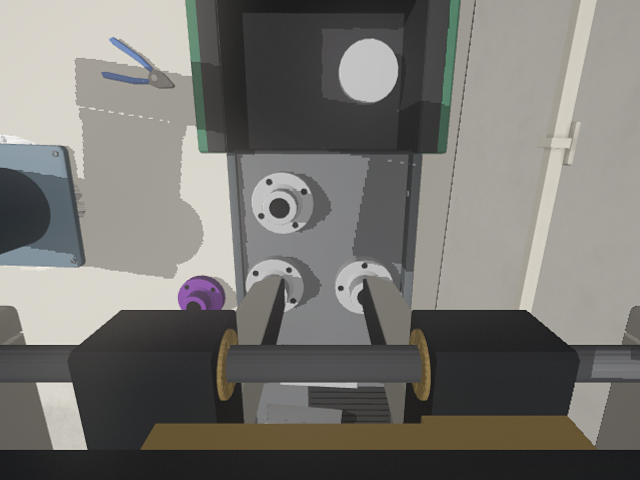

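The first bush is in the pot, upside down at (369,70). Next is the near bush in the front row, at (280,207).

```bash
python3 - <<'E'
from bench import robot
from h import *
d=load("p1"); print(F(onz(d,280,207,170)), F(onz(d,369,70,40)))
pushbush(robot,*F(onz(d,280,207,170)))
robot.move_ptp(W(0,-60,420),ori()); d=snap(robot,"wrist","p2"); print(robot.current_t())
E
```

```text
[-51.7975396  -61.12900418] [ 64.09087662 111.73380879]
push stop False [-51.91774145 -14.16972667] [-0.49142768  0.0265849  -0.26060898] 13.025
14.5417
```

View pics/p2.png

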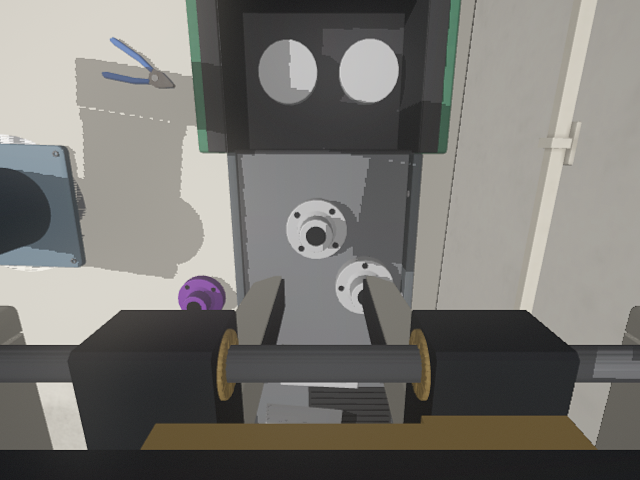

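Two are in the pot. In the meantime another bush was knocked aside and is now at (316,236). I'll push it from its new position, slower, so that it lands short of the other two.

```bash
python3 - <<'E'
from bench import robot
from h import *
d=load("p2"); p=F(onz(d,316,236,170)); print(p,F(onz(d,288,71,70)),F(onz(d,369,70,70)),F(onz(d,364,297,170)))
pushbush(robot,*p,speed=45,yend=14)
robot.move_ptp(W(0,-60,420),ori()); d=snap(robot,"wrist","p3"); print(robot.current_t())
E
```

```text
[ -9.48174589 -96.83724569] [-48.37924962 105.2276586 ] [ 60.09886683 106.41028315] [  51.61247699 -177.69031668]
push stop False [ -9.53300802 -27.99066315] [-0.65058364  0.37822165  0.27414819] 19.175
20.6667
```

View pics/p3.png

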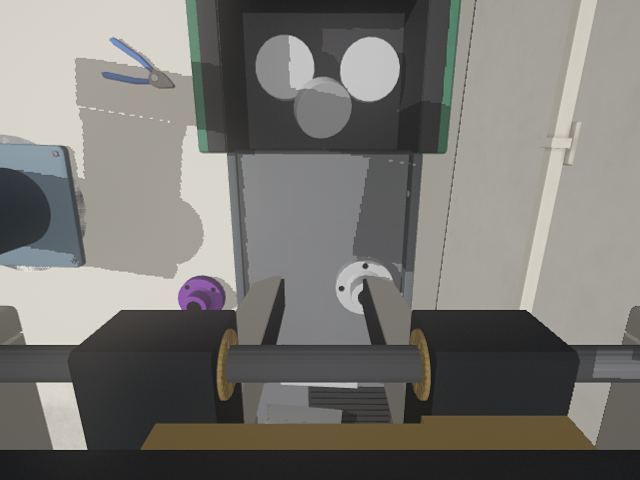

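```bash
python3 - <<'E'
from bench import robot
from h import *
d=load("p3"); p=F(onz(d,364,297,170)); print(p)
pushbush(robot,*p,xend=64,speed=50,yend=14)
robot.move_ptp(W(0,-60,420),ori()); d=snap(robot,"wrist","p4"); print(robot.current_t())
robot.move_ptp(W(0,-500,420),ori()); d=snap(robot,"wrist","p5")
snap(robot,"top","p5t");print(robot.current_t())
E
```

```text
[  51.75109514 -177.72817992]
push stop False [ 64.01643442 -28.0813304 ] [ 0.094659   -0.03871966  0.50476653] 26.8167
28.3417
30.0583
```

View pics/p4.png

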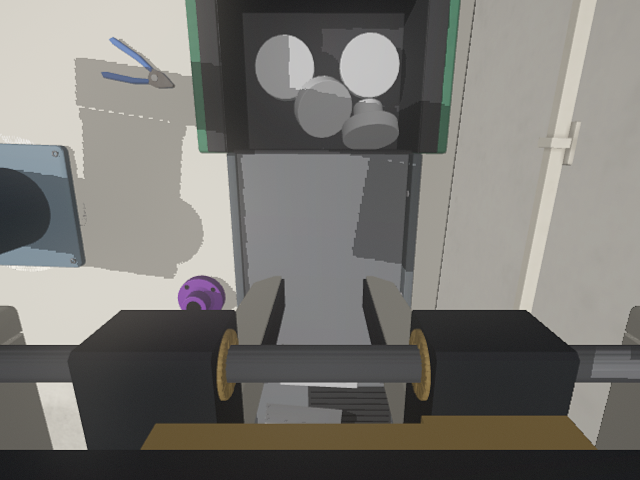

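View pics/p5.png

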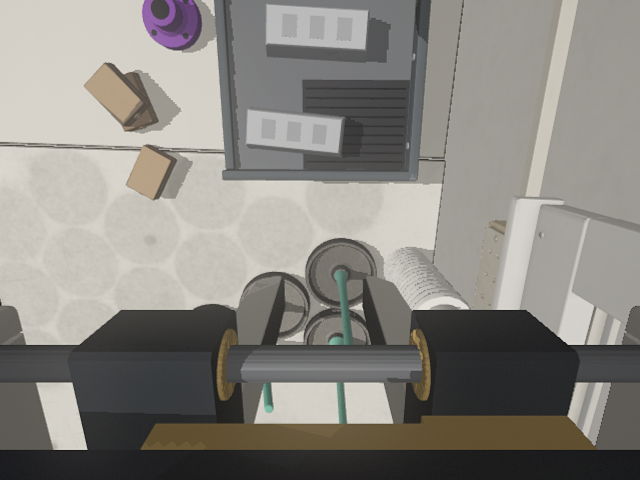

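All four bushes are in the pot, the last one leaning against the wall under the lip. In p5 the ingots are at (316,28) and (296,131). I'll start with the one nearest the end fence.

```bash
cat >> h.py <<'E'
def go(robot,x,y,z,o,**k):
    r=robot.move_linear(W(x,y,z),o,**k); f=robot.current_contact_force(); print("  lin",r,F(robot.current_tcp_pos()).round(1),robot.current_tcp_pos()[2].round(1),f.round(1)); return r
def approach(robot,x,y,z,o,op):
    robot.move_linear(robot.current_tcp_pos()*[1,1,0]+[0,0,240],speed=250) if robot.current_tcp_pos()[2]<235 else 0
    robot.move_gripper(op); robot.move_ptp(W(x,y,240),o)
    return go(robot,x,y,z,o,speed=100,f_stop=12)
E
python3 - <<'E'
from bench import robot
from h import *
d=load("p5"); 
c=np.mean([F(onz(d,*q,156)) for q in [(248,108),(345,117),(340,155),(246,148)]],0); print("iend",c)
c2=np.mean([F(onz(d,*q,156)) for q in [(267,4),(368,11),(367,50),(265,43)]],0); print("ifar",c2)
o=ori()
if not approach(robot,c[0],-370,127,o,.7):
    go(robot,c[0],-395,127,o,speed=40,f_stop=25); go(robot,c[0],-412,127,o,speed=20,f_stop=25)
    go(robot,c[0],-380,127,o,speed=100); robot.move_linear(W(c[0],-380,240),speed=200)
robot.move_ptp(W(0,-500,420),ori()); snap(robot,"wrist","p6");print(robot.current_t())
E
```

```text
iend [ -31.78071194 -414.50456396]
ifar [  -5.66020611 -304.97632647]
  lin False [ -31.4 -370.3] 127.7 [-1.  -0.2  0.1]
  lin False [ -32.  -394.1] 127.1 [-1.3  4.9  2.2]
  lin True [ -32.1 -400.8] 126.7 [0.3 1.3 1.1]
  lin False [ -31.7 -379.7] 127.1 [ 0.4 -0.6  0.8]
36.3167
```

View pics/p6.png

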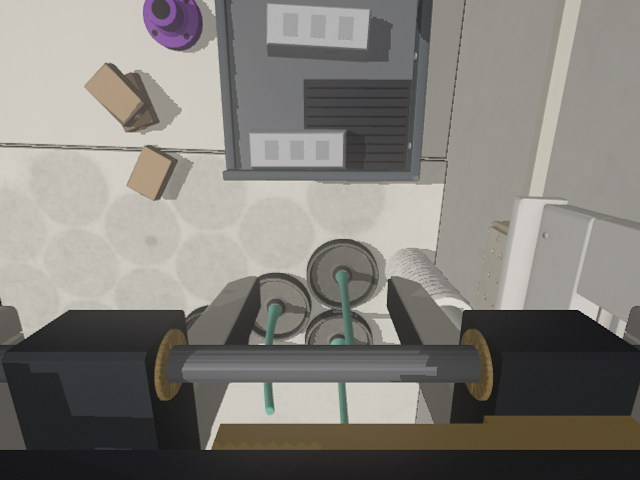

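The ingot is flush with the end fence, and the push stopped on contact there. Now I'll push its end along towards the long fence.

```bash
python3 - <<'E'
from bench import robot
from h import *
o=ori(0)
if not approach(robot,-103,-432,132,o,0.0):
    go(robot,-40,-432,132,o,speed=50,f_stop=30); go(robot,-5,-432,132,o,speed=25,f_stop=30)
    go(robot,-30,-432,132,o,speed=100); robot.move_linear(W(-40,-432,240),speed=200)
robot.move_ptp(W(0,-500,420),ori()); snap(robot,"wrist","p7");print(robot.current_t())
E
```

```text
lin False [-102.7 -432.4] 132.7 [-0.9  0.6  0.5]
  lin False [ -41.6 -432.1] 132.4 [-6.8 -0.2  4.7]
  lin True [ -21.2 -431.9] 132.0 [-1.9 -1.   1.9]
  lin False [ -30.2 -432. ] 132.2 [-0.2 -0.1 -0.4]
44.8583
```

View pics/p7.png

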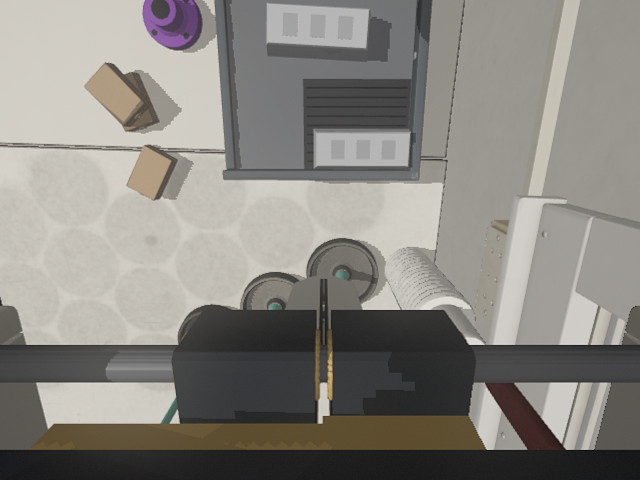

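```bash
python3 - <<'E'
from h import *
im=load("p7")["img"][60:190,210:450]; cv2.imwrite("pics/z7.png",cv2.resize(im,None,fx=3.3,fy=3.3,interpolation=cv2.INTER_CUBIC))
E
```

```text
(no output)
```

View pics/z7.png

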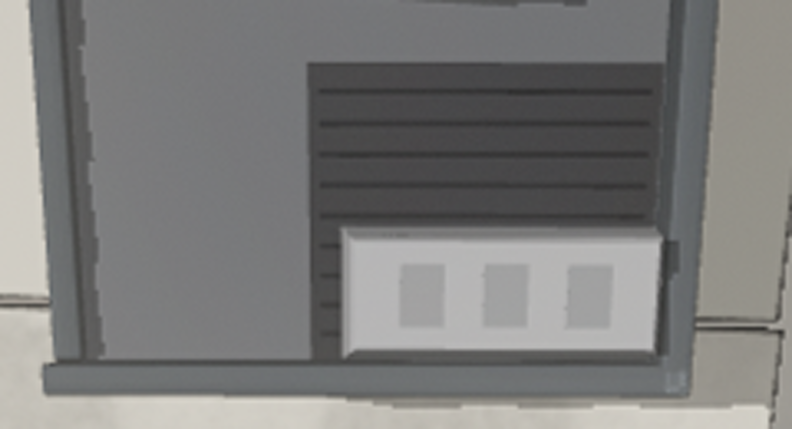

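The first ingot is seated: in z7 its end meets the long fence at (660,300) and its side lies along the end fence at row 355. Next is the second ingot.

```bash
python3 - <<'E'
from bench import robot
from h import *
d=load("p7")
c2=np.mean([F(onz(d,*q,156)) for q in [(268,4),(370,11),(368,49),(265,43)]],0); print("ifar",c2)
o=ori()
if not approach(robot,c2[0],c2[1]+45,127,o,.7):
    go(robot,c2[0],-342,127,o,speed=60,f_stop=25); go(robot,c2[0],-360,127,o,speed=20,f_stop=20)
    go(robot,c2[0],-330,127,o,speed=100); robot.move_linear(W(c2[0],-330,240),speed=200)
robot.move_ptp(W(0,-500,420),ori()); snap(robot,"wrist","p8");print(robot.current_t())
E
```

```text
ifar [  -5.38362202 -305.86576492]
  lin False [  -4.9 -261.1] 127.7 [ 0.2 -0.  -0.3]
  lin False [  -5.6 -341. ] 127.0 [-0.2  5.7  3.9]
  lin True [  -6.  -351.2] 126.6 [0.6 1.8 0.7]
  lin False [  -5.4 -329.7] 127.1 [-0.4  0.6 -0.3]
52.775
```

View pics/p8.png

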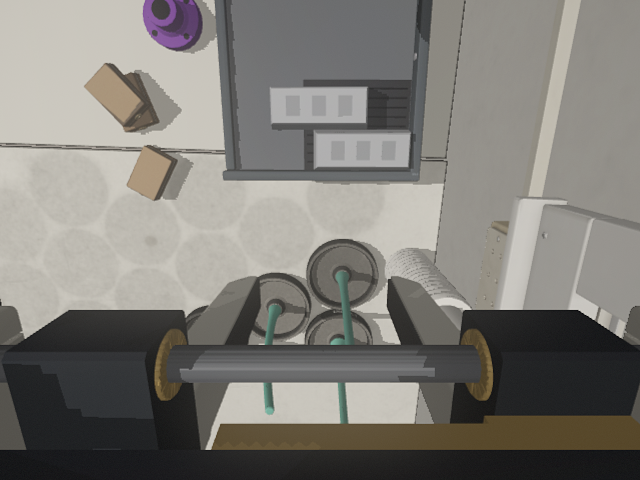

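```bash
python3 - <<'E'
from bench import robot
from h import *
o=ori(0)
if not approach(robot,-90,-382,132,o,0.0):
    go(robot,-40,-382,132,o,speed=50,f_stop=30); go(robot,-5,-382,132,o,speed=25,f_stop=30)
    go(robot,-40,-382,132,o,speed=100)
    # recheck first ingot's end
    go(robot,-40,-432,132,o,speed=100,f_stop=15); go(robot,-5,-432,132,o,speed=25,f_stop=25); go(robot,-40,-432,132,o,speed=100)
o=ori()
if not approach(robot,50,-330,127,o,.62):
    go(robot,50,-360,127,o,speed=20,f_stop=25); go(robot,50,-330,127,o,speed=100); robot.move_linear(W(50,-330,240),speed=200)
robot.move_ptp(W(0,-500,420),ori()); d=snap(robot,"wrist","p9");print(robot.current_t())
im=d["img"][60:190,210:450]; cv2.imwrite("pics/z9.png",cv2.resize(im,None,fx=3.3,fy=3.3,interpolation=cv2.INTER_CUBIC))
E
```

```text
lin False [ -89.6 -382.4] 132.6 [ 0.1 -0.8  0.5]
  lin False [ -41.  -381.7] 132.1 [-6.1 -0.2  5.3]
  lin True [ -21.1 -381.5] 131.7 [-2.3 -1.   1.4]
  lin False [ -39.7 -382. ] 132.1 [ 0.4 -0.4  0.4]
  lin False [ -40.3 -432.2] 131.6 [ 0.1 -0.3 -0.5]
  lin True [ -21.3 -431.7] 131.5 [-1.3 -0.4  1.6]
  lin False [ -40. -432.] 132.1 [ 0.6  0.4 -0.7]
  lin False [  50.5 -330.3] 127.8 [ 0.1 -0.7  0.2]
  lin False [  49.9 -351.8] 126.9 [-1.1 21.6  8.1]
  lin False [  50.1 -330.1] 127.2 [ 0.4 -0.  -0.3]
68.9167
```

View pics/z9.png

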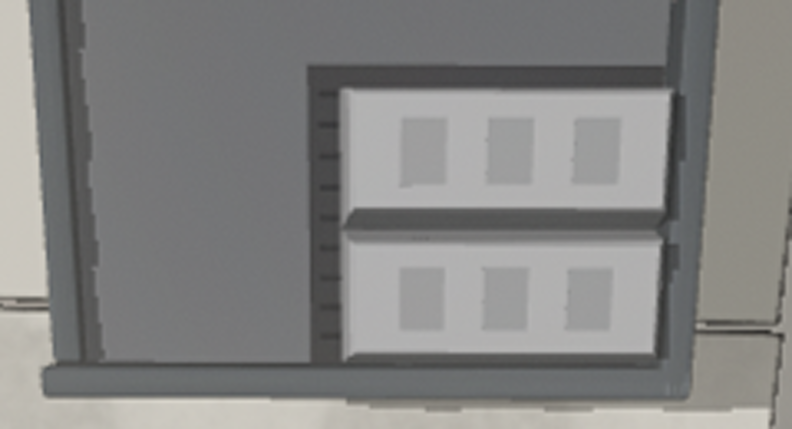

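The ingots are packed. In z9 both left ends line up at x=343, their sides meet at row 228, and the right ends are on the fence. The contact positions agree too. Next I'll look at the thermostat from closer.

```bash
python3 - <<'E'
from bench import robot
from h import *
robot.move_gripper(1.0)
robot.move_ptp(W(-55,200,300),ori()); d=snap(robot,"wrist","k0");print(robot.current_t())
E
```

```text
72.25
```

View pics/k0.png

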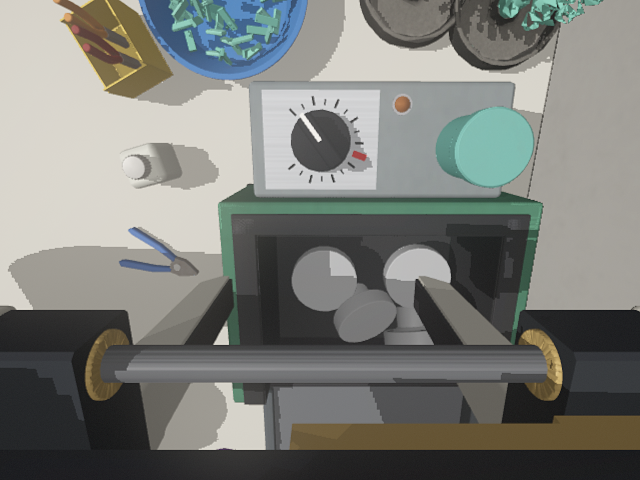

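```bash
python3 - <<'E'
from h import *
d=load("k0")
im=d["img"][80:200,245:390]; cv2.imwrite("pics/zk0.png",cv2.resize(im,None,fx=5,fy=5,interpolation=cv2.INTER_CUBIC))
m=((d["img"].min(2)<90)&(d["img"].max(2)<90)).astype(np.uint8)[100:180,280:365]
n,l,s,c=cv2.connectedComponentsWithStats(m); k=1+np.argmax(s[1:,4]); print(s[k],c[k]+[280,100])
E
```

```text
[  11   10   59   61 2644] [320.99773071 141.0075643 ]
```

View pics/zk0.png

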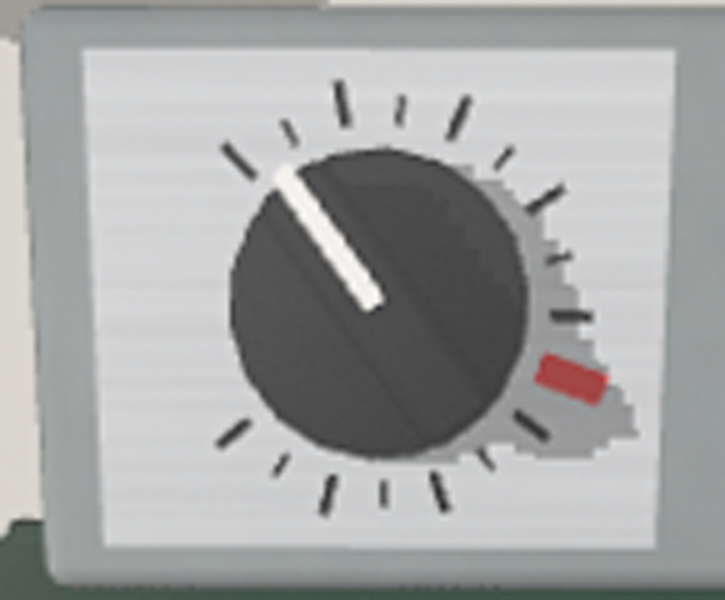

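```bash
python3 - <<'E'
from bench import robot
from h import *
d=load("k0"); g=lambda u,v:(245+u/5,80+v/5)
c=onz(d,*g(380,303),143); print("axis",c,F(c))
a=onz(d,*g(283,170),167);b=onz(d,*g(372,302),167); print("ptr in",b,F(b)); v=F(a)-F(b); th=np.arctan2(v[1],v[0]); print("len",np.linalg.norm(v),"ptr deg",np.degrees(th),"angle",np.radians(135)-th)
v2=F(a)-F(c);print("tip from axis",np.degrees(np.arctan2(v2[1],v2[0])),np.linalg.norm(v2))
r=onz(d,*g(572,378),130); v=F(r)-F(c); print("red deg",np.degrees(np.arctan2(v[1],v[0])),np.linalg.norm(v))
for p in [(240,160),(572,316),(234,433),(530,426),(340,103)]:
    v=F(onz(d,*g(*p),130))-F(c); print(p,np.degrees(np.arctan2(v[1],v[0])),np.linalg.norm(v))
t=load("p5t"); print("tree",onz(t,130,213,200),onz(t,150,180,250))
r=load("k0");print(onz(r,368,20,150))
E
```

```text
axis [453.224834   379.07358782 143.        ] [-55.33429386 274.08430223]
ptr in [452.05565467 379.16865246 167.        ] [-56.49983307 274.21672555]
len 24.915190596873643 ptr deg 124.84715832416343 angle 0.17720051567704687
tip from axis 126.81098039104701 25.704941649074204
red deg -20.692124479042146 38.12905229865226
(240, 160) 135.45687992980632 35.47291985637705
(572, 316) -3.764368945301303 35.4460077436584
(234, 433) -139.58688908289844 36.21708044907708
(530, 426) -38.43566824558698 35.7729985786611
(340, 103) 101.71321605828476 35.2194941067717
tree [539.60524918 461.70239003 200.        ] [611.92437361 399.57062259 250.        ]
[487.93007232 472.57099443 150.        ]
```

```bash
python3 - <<'E'
from bench import robot
from h import *
a=np.radians(125); P=[453,379]
o=[np.pi,0,YAW+a]
robot.move_gripper(.45)
robot.move_ptp(P+[230],o); print(robot.current_qpos().round(2))
print(robot.move_linear(P+[147],o,speed=60,f_stop=8),robot.current_tcp_pos(),robot.current_contact_force())
robot.move_gripper(0.0); print(robot.current_gripper_width()*93,robot.current_contact_force(),robot.current_ft_torque(),robot.current_tcp_pos(),robot.current_t())
E
```

```text
[ 0.51  0.33  1.42 -0.    1.4  -0.13]
False [453.24368492 379.15353181 147.45396076] [ 0.38453561 -0.09805558  0.20827359]
13.754075442164336 [-2.82179698 -3.12787779  2.63634587] [-0.47916544  0.55641775 -0.0271199 ] [452.27482071 378.48012019 147.04632323] 75.85
```

```bash
python3 - <<'E'
from bench import robot
from h import *
q=np.array(robot.current_qpos()); q0=q[5]
for i in range(1,6):
    q[5]=q0+2.525*i/5; robot.move_j(q.tolist()); print(robot.current_gripper_width()*93,robot.current_contact_force().round(1),robot.current_ft_torque().round(2),robot.current_eef_rot()[2])
robot.sleep(.2); print(np.degrees(robot.current_eef_rot()[2]-YAW))
robot.move_gripper(.45)
robot.move_linear([453,379,230],speed=100)
robot.move_ptp(W(-55,200,300),ori()); snap(robot,"wrist","k1");print(robot.current_t())
d=load("k1");im=d["img"][80:200,245:390]; cv2.imwrite("pics/zk1.png",cv2.resize(im,None,fx=5,fy=5,interpolation=cv2.INTER_CUBIC))
E
```

```text
13.895686193990592 [-4.1 -2.1  3.1] [-0.47  0.54 -0.04] 1.7116848720909892
13.944420569767633 [-5.1 -3.2  4.1] [-0.43  0.84 -0.1 ] 1.2056659601793898
13.626839915103735 [-7.1 -1.   4.6] [-0.29  1.03 -0.06] 0.7007166638656674
14.00543230942417 [-5.7 -1.3  3.8] [-0.05  1.15 -0.05] 0.19578387652350693
13.551753023692376 [-6.4  1.3  3.3] [ 0.25  1.12 -0.02] -0.30915460678830686
-19.53602215843955
82.2667
```

View pics/zk1.png

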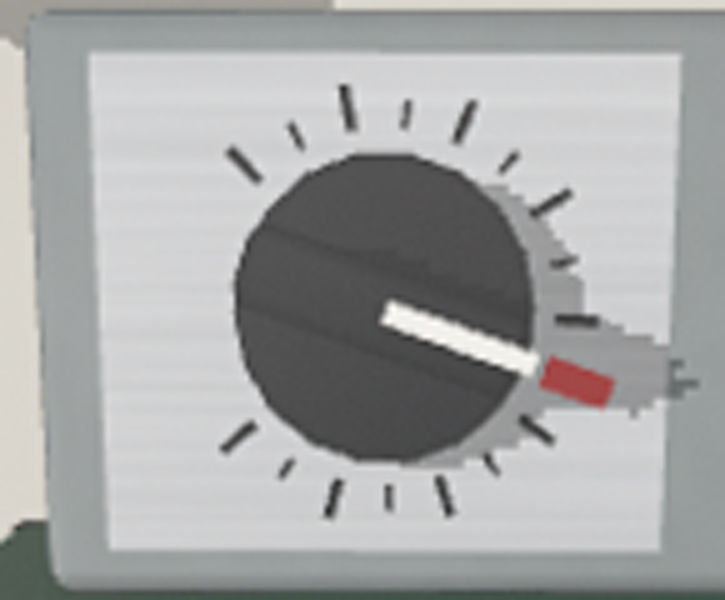

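View pics/k1.png

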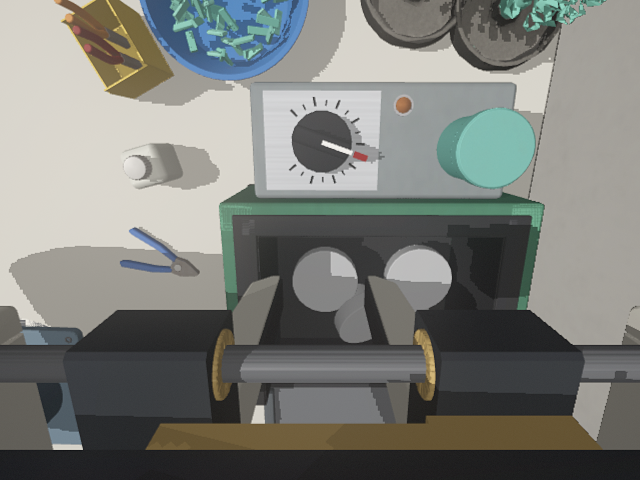

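The pointer runs straight into the red mark: extended to x=577 it reaches row 381, and the mark's centre is at (577,382). The jar hasn't moved. I'll take one last look at the ingots and the pot with the arm clear.

```bash
python3 - <<'E'
from bench import robot
from h import *
g=lambda u,v:(245+u/5,80+v/5); d=load("k1")
v=F(onz(d,*g(535,366),167))-F(onz(d,*g(388,313),167)); print("ptr angle",np.radians(135)-np.arctan2(v[1],v[0]))
robot.move_ptp(W(0,-60,420),ori()); a=snap(robot,"wrist","f1")["img"]
robot.move_ptp(W(0,-500,420),ori()); b=snap(robot,"wrist","f2")["img"]
robot.move_ptp([180,-520,220],[np.pi,0,.33]); t=snap(robot,"top","f3")["img"];print(robot.current_t())
x=np.hstack([cv2.resize(a[0:330,170:490],(400,412)),cv2.resize(b[0:200,190:470],(400,286+126))]); cv2.imwrite("pics/f12.png",x)
cv2.imwrite("pics/f3z.png",cv2.resize(t[160:295,145:470],None,fx=2.4,fy=2.4,interpolation=cv2.INTER_CUBIC))
E
```

```text
ptr angle 2.6910189550158465
86.725
```

View pics/f12.png

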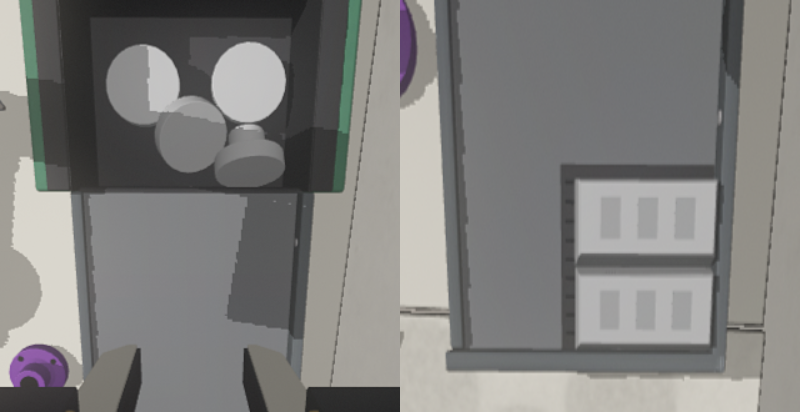

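View pics/f3z.png

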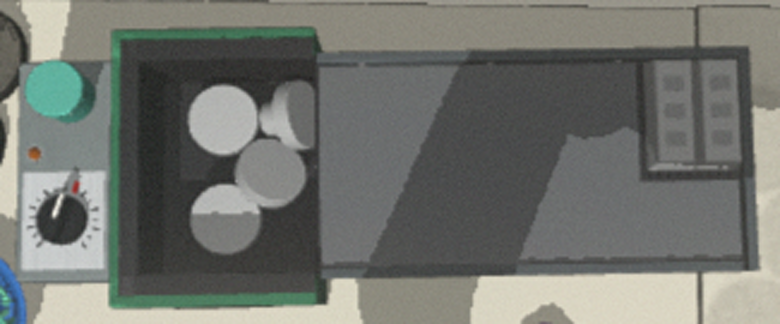

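The pictures show four bushes in the pot and an empty shelf. The ingots are still packed, the pointer is on the mark, and the jar and purple bush are where they were.

```bash
python3 -c "
from bench import robot
robot.hand_in(); print(robot.current_t())"
```

```text
the job is handed in; nothing more can be done
the job is handed in; nothing more can be done
```

I finished the job and handed it in at about 87 s of the 210 s allowed. I pushed all four bushes over the lip into the pot, packed the two ingots into the fence corner, and then turned the thermostat to the red mark.

**What the last checks showed**
- **Bushes:** all four are in the pot. Three lie flat or nearly so, and the fourth leans against the wall under the lip. I didn't measure how high its upper edge stands, but in the pictures it sits inside the pot. One bush was knocked aside during the run, so I found it again and pushed it from there.
- **Ingots:** they lie side by side with their ends in line. Push stops put both end faces within 0.2 mm of each other and the ingots 50.4 mm apart for a 50 mm width.
- **Thermostat:** the pointer reads 2.69 rad against 2.70 and lines up with the red mark in the close picture.
- **Left alone:** the flux jar and the purple look-alike bush are where they were.

**What disagreed:** the push stops came about 3 mm (y) and 5 mm (x) short of where my camera-based furnace frame put them. I put that down to the calibration and to fingers wider than the 15 mm pads. I relied on the contact stops and the pictures for the fit.

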